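Unlatch the photometer's sample cover and push it off its seat

TASK

The sample-compartment cover of the bench photometer is latched shut. Press the snap tab beside it fully in with the fingertips, so that the cover springs loose, then push the cover by its ridge along the track, away from the display end, until it has come right off its seat and lies flat in the lay-off tray. Do not lift the cover or push it off onto the bench, and leave the bottle, beaker and jar standing where they are.

Things in the scene. Friction and masses are not known exactly. Their poses are not given: they have to be found in the camera images.
- photometer: White bench photometer, 190 x 218 mm, fixed, with an aluminium lay-off tray at its +y end. Origin: bench level, on the track's centre line, under the edge where seat ends and tray begins (y = 0). z up; the cover slides to +y. Seat: y -118 to 0, 70 mm above the bench, between rails (inner faces x = -47 and 47 mm, tops 78 mm). Display end: block 100 mm high at y below -118 mm.
- tray (a point): Centre of the lay-off tray's floor, at (0, 64, 66) mm in the photometer's frame. The floor is 66 mm above the bench, 4 mm lower than the seat, 98 mm wide (x), from y = 0 (the seat's edge) to y = 128 mm; its side and end rims are 78 mm above the bench. The cover drops into it once its origin is more than 50 mm past the seat's edge and meets the end rim at 78 mm.
- cover: Grey painted-steel cover, loose, about 0.4 kg: plate 90 mm (x) x 100 mm (y) x 5 mm with an upright ridge. Origin: centre of the plate's underside; axes as the photometer's. Latched, it is at (0, -64, 70) mm in the photometer's frame, blocked towards +y. With the tab pressed a spring kicks it about 14 mm to +y, over the catch, so it cannot latch again; then it slides by a light push, under 5 N.
- ridge (a point): Point on the cover in the middle of its ridge, which is 60 mm (x) x 10 mm (y) and stands 18 mm above the plate. The point is 15 mm to +y of the cover's origin and 14 mm above the plate's underside; the ridge's top is 23 mm above the underside.
- tab_top (a point): Centre of the top face of the grey snap tab, a pad of 34 mm (photometer x) x 28 mm (photometer y) with three dark ribs, beside the track at (85, -10) mm in the photometer's frame; its top is 86 mm above the bench, 16 mm proud of the housing, when not pressed.
- snap_tab (a joint): Travel of the snap tab in m: 0 out, 0.006 fully in (pressed straight down, to a hard stop). It is sprung and takes about 2 to 4 N. When let go under the loosened cover it stays about 0.004 in; it comes out again once the cover has gone.
- bottle: Bystander: small amber bottle with white cap, 54 mm across, 120 mm high; origin at the centre of its foot.
- beaker: Bystander: glass beaker, 60 mm across, 75 mm high; origin at the centre of its foot.
- jar: Bystander: low white jar with blue cap, 56 mm across, 65 mm high; origin at the centre of its foot.
Not all that is in view belongs to the job. There is more than one size of the cover; the one meant has the size given above.

How it is judged:
By the outcome, as a careful person would: the job done as asked, in the order asked, and still so for the second after the job is handed in, with the robot touching nothing.
It also fails if it takes over 35 s, if anything falls off the work surface, if the arm or the gripper's body presses on something with over 40 N, if the wrist force passes 120 N, or if a joint passes its speed limit or range.

ROBOT

A 6-joint arm with a two-finger parallel gripper is mounted at the origin on the work surface. World frame = base frame: x ahead of the robot, y to its left, z up, the work surface at z = 0. Lengths are in m, angles in degrees, forces in N, time in s.
With the tool pointing down it reaches from about 0.275 to 0.725 m from the base axis. Payload 15.9 kg.
Tool frame: the origin (TCP) lies on the centre line of the jaws, within the pads' length; the fingertips stand 19 mm ahead of it and the grasp point (between the pads) is the TCP; x points along the fingers, z is the direction in which the jaws open and shut, and the axes are right-handed (so a half turn about x gives the same grasp; the last joint's range is limited). The gripper opens to 85 mm and grips with 20 to 120 N. Pads are 22 mm wide; open, the fingers measure 114 mm over their backs; the gripper's body (76 mm by 85 mm) begins 54 mm behind the grasp point. The pads swing forward as they close: fully open they stand 13 mm farther back than shut.
Start: joints at [-73.797, 12.198, -1.971, 75.831, 0, 90], TCP at [0.14, -0.48, 0.25] pointing down, gripper open.
Joint ranges: [-170.91, 170.91], [-42.67, 98.43], [-65.05, 77.54], [-120.47, 116.71], [-90, 82.35], [-180, 180]. Speed limits (degrees/s): [108.29, 108.29, 136.94, 147.25, 180, 180].

INTERFACE

Orientations are given as a 3x3 rotation matrix whose columns are the frame's x, y, z axes.
In Python, from cell import * gives the robot as it stands.
- The arm moves only by the tool drive_tool, never from a script. Its argument "steps" is text: rows parted by semicolons, each of 7 numbers parted by spaces: the finger opening in m, from 0 to 0.0854, then the shift along the world's x, y, z in m, then the turn, a rotation vector about the world's x, y, z in rad. A call has exactly 10 rows; each row is the pose to reach, as a shift and turn from the pose measured when the call began; what a row does not reach only later rows make up. A row lasts 1/10 s, in which the tool goes at most 50 mm and 8.59 degrees, less where a joint would pass 70% of its speed; a pose out of reach is approached as far as the arm can. A call with a gripper value outside its range is refused whole. The fingers move at their own pace and stop on an object; the grip force is fixed at half the most. Time passes only in rows, so rows that repeat a pose let the fingers close, or fill a call up. It gives the time, the measured TCP pose, the force and the opening at its end, in the units of the state.
- state(): the state, without advancing time (a new reading comes with each control period).
- snapshot(name): name is "scene" or "top"; returns the picture (420x560x3 uint8, red, green, blue); there is no depth.
- camera_info(name): a dict with "vfov" (degrees; the focal length in pixels is half the picture's height over the tangent of half this angle, whatever the lens; pixels are square), "cx", "cy" (the principal point, pixels), "extrinsics" (4x4, takes a point from camera to world coordinates). Camera axes: x right, y down, z forward; pixel columns grow to the right and rows downward; lengths in m; the calibration is good to about 2 mm. A picture is of the moment at which its call begins. camera_info takes no time and is no camera call.
- close_job(): hands the job in, once; it reports no verdict.
Trained networks look in the newest picture that a camera, given by its name, has taken for a name from the list of things; names that differ only in an ending like _2 or _b are one class to them, and where a whole thing is asked for, a point or a joint stands for the part that bears it (a point fixed in the world has none). Each returns a list of dicts, best first, with "p" (0 to 1); they miss things now and then, are a little off and sometimes report something else, mostly with a low value. They report only what shows in the picture. A call takes as long as a camera call. They do not tell look-alikes from the thing itself.
- find_in(camera, target): "rect" ([left, top, width, height] in pixels, round what is visible of it).
- outline_of(camera, target): "pixels" (420x560 bool, what is visible of it) and "rect" ([left, top, width, height] in pixels, round what is visible of it).
The state is a dict: "t": time; "q": joint angles; "qd": joint speeds; "tau": joint torques, N m; "position": TCP position; "ee_rot": TCP orientation; "force": force on the tool from outside, world axes, zero at the start; "ft_torque": the same for the moment, N m; "finger_gap": finger opening in m.
Only numpy, scipy, OpenCV 4.12 (cv2) and the standard library are available. Lean on these libraries where they do the work, as an engineer would, in place of code of your own. Each camera call takes 0.05 s, during which the arm holds its last target.

## Working session

There is one attempt and no reset: what is moved stays moved. The work goes in short steps, Python scripts to look and compute and a tool call to move; the robot and the scene stay as the last step left them, time stands still between calls to the robot, and variables do not carry over. Pictures are saved under pics/ and viewed, and the job is handed in when it is done.

Besides the shell and the picture viewer there is one more tool, called after ">>>" by a JSON object that holds its "method" and its "body". drive_tool: Moves the arm, as the interface text tells. Its arguments: {"type":"object","properties":{"steps":{"type":"string"}},"required":["steps"]}

```bash
ls; mkdir -p pics; python3 - <<'E'
from cell import *
import cv2
for n in ("scene","top"):
    im=snapshot(n); cv2.imwrite(f"pics/{n}0.png",im[:,:,::-1]); i=camera_info(n); print(n,i)
s=state(); print(s['t'],s['position'],s['ee_rot'],s['finger_gap'],s['force'])
E
```

```text
pics
scene {'vfov': 52.07910981153605, 'cx': 269.75515723199356, 'cy': 208.84744499717053, 'extrinsics': array([[-0.22034435,  0.68771821, -0.69173119,  1.1284869 ],
       [ 0.97533496,  0.1458575 , -0.16567229,  0.21831665],
       [-0.01304167, -0.71117456, -0.70289449,  0.62704286],
       [ 0.        ,  0.        ,  0.        ,  1.        ]])}
top {'vfov': 52.29053739060192, 'cx': 285.3275516884981, 'cy': 206.4306816934413, 'extrinsics': array([[ 0.00277778, -0.9898429 ,  0.14213838,  0.45274926],
       [-0.99983651, -0.0052888 , -0.01729127,  0.06720976],
       [ 0.01786738, -0.14206711, -0.98969576,  0.84598703],
       [ 0.        ,  0.        ,  0.        ,  1.        ]])}
0.1 [ 0.13944345 -0.47987362  0.24989635] [[-2.80804732e-04  9.60277847e-01  2.79045476e-01]
 [ 9.29868536e-04  2.79045617e-01 -9.60277397e-01]
 [-9.99999528e-01 -1.01748290e-05 -9.71289485e-04]] 0.08519960941889114 [0.37520325 0.19604917 0.99656317]
```

View pics/scene0.png

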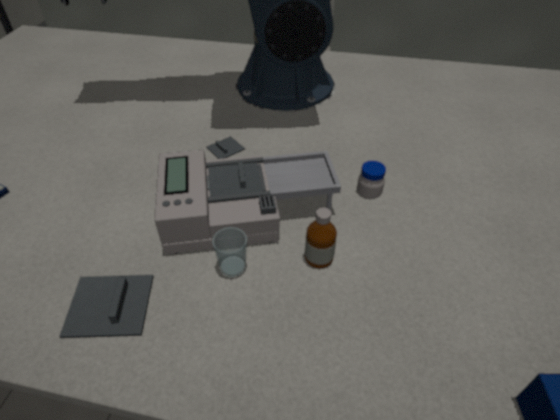

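View pics/top0.png

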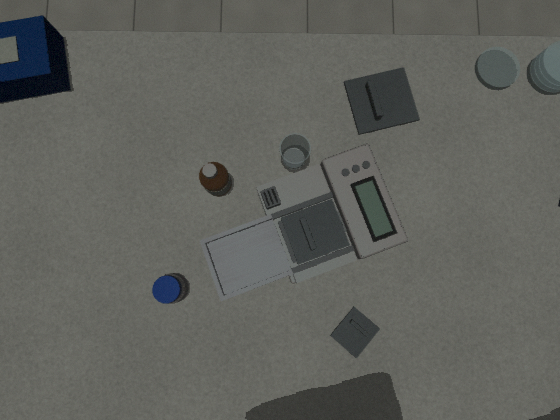

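The scene shows the photometer with its display at the left and the tab at about (267,205). There are three possible covers in the top view: one in the seat at (315,230), a larger one on the bench at (382,100) and a smaller one at (355,332). The seated cover is the one meant; I'll check it in a close crop.

```bash
python3 - <<'E'
import cv2,numpy as np
a=cv2.imread("pics/top0.png")[135:305,195:415]; a=cv2.convertScaleAbs(a,alpha=1.6)
cv2.imwrite("pics/topc.png",cv2.resize(a,None,fx=3.5,fy=3.5,interpolation=cv2.INTER_CUBIC))
b=cv2.imread("pics/scene0.png")[130:280,145:395]; b=cv2.convertScaleAbs(b,alpha=1.6)
cv2.imwrite("pics/scenec.png",cv2.resize(b,None,fx=3.2,fy=3.2,interpolation=cv2.INTER_CUBIC))
E
```

```text
(no output)
```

View pics/topc.png

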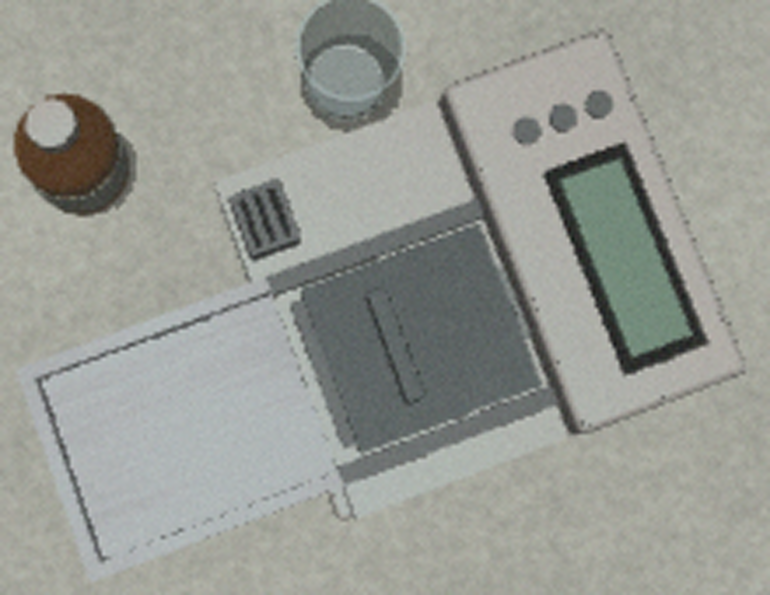

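View pics/scenec.png

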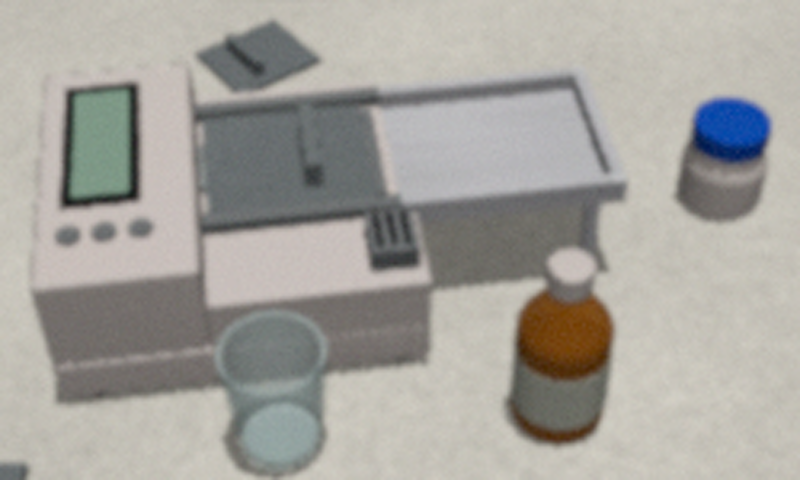

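The crop confirms it: the seated cover's plate is close to 90 x 100 mm next to the tab. The tab's top-face corners in the crop are around (230,193) to (300,245). Next I'll fit the photometer pose from corners in both views, leaving height free.

```bash
cat > h.py <<'E'
import numpy as np
from cell import *
def proj(n,P):
    i=camera_info(n); f=210/np.tan(np.radians(i['vfov']/2)); T=np.linalg.inv(i['extrinsics'])
    c=np.asarray(P)@T[:3,:3].T+T[:3,3]
    return np.c_[f*c[:,0]/c[:,2]+i['cx'], f*c[:,1]/c[:,2]+i['cy']]
E
python3 - <<'E'
from h import *
from scipy.optimize import least_squares
T=lambda u,v:((u+.5)/3.5-.5+195,(v+.5)/3.5-.5+135)
S=lambda u,v:((u+.5)/3.2-.5+145,(v+.5)/3.2-.5+130)
ob=[]
def model(p):
    bx1,bx2,by=p[4:7]
    m={'tabA':(102,4,86),'tabB':(102,-24,86),'tabC':(68,-24,86),'tabD':(68,4,86),
    'cA':(45,-114,75),'cB':(-45,-114,75),'cC':(-45,-14,75),'cD':(45,-14,75),
    'bA':(bx1,-118,100),'bB':(bx1,by,100),'bC':(bx2,by,100),'bD':(bx2,-118,100)}
    return m
top={'tabA':T(230,193),'tabB':T(282,180),'tabC':T(300,245),'tabD':T(253,258),'cA':T(482,222),'cB':T(545,385),'cC':T(355,450),'cD':T(300,293),
'bA':T(443,98),'bB':T(604,31),'bC':T(745,371),'bD':T(575,432)}
sc={'tabA':S(418,259),'tabB':S(372,264),'tabC':S(366,213),'tabD':S(411,209),'cB':S(203,122),'cC':S(370,107),
'bA':S(200,272),'bB':S(35,290),'bC':S(48,68),'bD':S(187,66)}
def res(p,full=False):
    m=model(p);c,s=np.cos(p[3]),np.sin(p[3]);R=np.array([[c,-s,0],[s,c,0],[0,0,1]])
    out=[]
    for n,o in(('top',top),('scene',sc)):
        k=list(o);P=np.array([m[x] for x in k])/1000@R.T+[p[0],p[1],p[2]]
        d=proj(n,P)-np.array([o[x] for x in k])
        if full:
            for a,b in zip(k,d):print(n,a,b.round(2))
        out.append(d.ravel())
    return np.concatenate(out)
r=least_squares(res,[.4,.1,0,.2,100,-90,-190],loss='soft_l1',x_scale=[.1,.1,.1,.1,50,50,50])
p=r.x;print(p, np.degrees(p[3]));res(p,True)
c,s=np.cos(p[3]),np.sin(p[3]);R=np.array([[c,-s,0],[s,c,0],[0,0,1]]);np.savez('pose.npz',p=p,R=R,t=p[:3])
for n,P in dict(tab=(85,-10,86),cover=(0,-64,70),ridge=(0,-49,84),tray=(0,64,66)).items(): print(n,(R@np.array(P)/1000+p[:3]).round(4))
E
```

```text
[ 4.96230042e-01  6.07056711e-02 -2.19890169e-03  3.58742900e-01
  1.13185476e+02 -7.31397355e+01 -2.07335661e+02] 20.5544541287767
top tabA [-0.63  1.11]
top tabB [-0.95 -0.43]
top tabC [ 0.42 -1.6 ]
top tabD [-0.76  0.02]
top cA [-1.26  0.72]
top cB [-1.23  0.28]
top cC [1.31 1.15]
top cD [-0.39 -0.79]
top bA [-0.06 -1.97]
top bB [-0.1   0.62]
top bC [-0.84  0.06]
top bD [0.63 0.47]
scene tabA [ 0.32 -2.29]
scene tabB [-0.75 -2.22]
scene tabC [-1.08  0.91]
scene tabD [-0.16  0.62]
scene cB [-0.36  0.3 ]
scene cC [-3.75  0.29]
scene bA [-0.26 -0.25]
scene bB [-0.95 -0.35]
scene bC [-0.14  3.27]
scene bD [ 0.8  -0.21]
tab [0.5793 0.0812 0.0838]
cover [0.5187 0.0008 0.0678]
ridge [0.5134 0.0148 0.0818]
tray [0.4738 0.1206 0.0638]
```

```bash
cat > ov.py <<'E'
from h import *
import cv2,sys
def overlay(n,src,R,t,dst,crop,sc,cy=-64,cz=70):
    u0,v0,u1,v1=crop
    im=cv2.convertScaleAbs(cv2.imread(src)[v0:v1,u0:u1],alpha=1.6); im=cv2.resize(im,None,fx=sc,fy=sc,interpolation=cv2.INTER_CUBIC)
    def poly(P,col,closed=True):
        q=proj(n,np.array(P)/1000@R.T+t); q=((q-[u0,v0]+.5)*sc-.5).round().astype(np.int32)
        cv2.polylines(im,[q],closed,col,1,cv2.LINE_AA)
    rect=lambda x0,x1,y0,y1,z:[(x0,y0,z),(x1,y0,z),(x1,y1,z),(x0,y1,z)]
    poly(rect(68,102,-24,4,86),(0,0,255))
    poly(rect(-45,45,cy-50,cy+50,cz+5),(0,255,0)); poly(rect(-30,30,cy+10,cy+20,cz+23),(0,255,255))
    poly(rect(-49,49,0,128,78),(255,0,0)); poly(rect(-47,47,-118,0,78),(255,0,255)); poly([(113,-118,100),(-73,-118,100)],(0,128,255),False)
    cv2.imwrite(dst,im)
E
python3 - <<'E'
from ov import *
d=np.load('pose.npz')
overlay('top','pics/top0.png',d['R'],d['t'],'pics/ovt1.png',(195,135,415,305),3.5)
overlay('scene','pics/scene0.png',d['R'],d['t'],'pics/ovs1.png',(145,130,345,260),4)
E
```

```text
(no output)
```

View pics/ovt1.png

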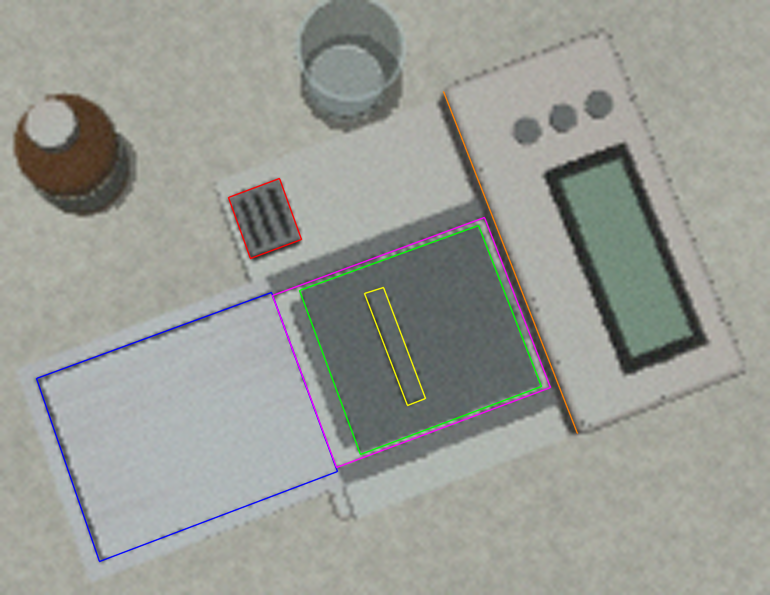

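View pics/ovs1.png

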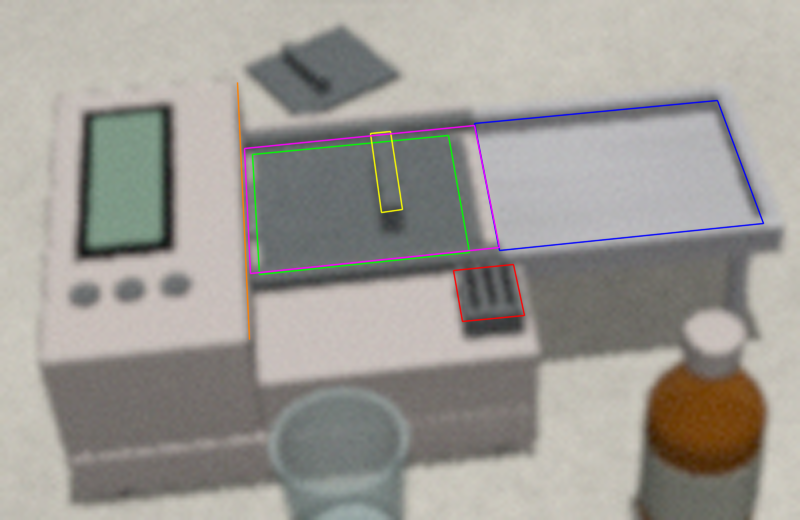

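The model fits both views to within about 1–3 mm. In the top view the tab, cover, ridge and tray all line up with the picture. The seated cover is the right one, and the tab is at about (0.579, 0.081). I'm moving over, with a yaw of +94.35° so the jaw axis lies along the photometer's x.

>>> {"method": "drive_tool", "body": {"steps": "0 0.022 0.028 0 0 0 0.082; 0 0.044 0.056 0 0 0 0.164; 0 0.066 0.084 0 0 0 0.246; 0 0.088 0.112 0 0 0 0.328; 0 0.110 0.140 0 0 0 0.410; 0 0.132 0.168 0 0 0 0.492; 0 0.154 0.196 0 0 0 0.574; 0 0.176 0.224 0 0 0 0.656; 0 0.198 0.252 0 0 0 0.738; 0 0.220 0.280 0 0 0 0.820"}}

```text
t: 1.1
position: [0.36, -0.1985, 0.2498]
ee_rot: [[-0.001, 0.448, 0.894], [0.001, 0.894, -0.448], [-1.0, 0.0, -0.001]]
force: [0.4, -1.0, -0.3]
finger_gap: 0.0001
```

```bash
cat > go.py <<'E'
from h import *
d=np.load('pose.npz')
def rel(P,z=None):
    s=state(); w=d['R']@np.array(P)/1000+d['t']
    ax=s['ee_rot'][:,2]; yaw=np.arctan2(ax[1],ax[0])-d['p'][3]
    print('t',s['t'],'pos',s['position'].round(4),'F',s['force'].round(2),'gap',round(s['finger_gap'],4),'xdir',s['ee_rot'][:,0].round(3))
    print('target',w.round(4),'shift',(w-s['position']).round(4),'turn',round(-yaw,4))
    print('TCP in photometer mm',((s['position']-d['t'])@d['R']*1000).round(1))
E
python3 - <<'E'
from go import *
rel((85,-10,86))
E
```

```text
t 1.1 pos [ 0.36   -0.1985  0.2498] F [ 0.43 -0.98 -0.33] gap 0.0001 xdir [-0.001  0.001 -1.   ]
target [0.5793 0.0812 0.0838] shift [ 0.2193  0.2797 -0.166 ] turn 0.8234
TCP in photometer mm [-218.6 -194.9  252. ]
```

Next I'll move over the tab and go down to z=0.14.

>>> {"method": "drive_tool", "body": {"steps": "0 0.024 0.031 0 0 0 0.091; 0 0.049 0.062 0 0 0 0.183; 0 0.073 0.093 0 0 0 0.274; 0 0.098 0.124 0 0 0 0.366; 0 0.122 0.155 0 0 0 0.457; 0 0.146 0.186 0 0 0 0.549; 0 0.171 0.218 -0.01 0 0 0.640; 0 0.195 0.249 -0.03 0 0 0.732; 0 0.219 0.280 -0.07 0 0 0.823; 0 0.219 0.280 -0.11 0 0 0.823"}}

```text
t: 2.1
position: [0.5813, 0.0845, 0.1388]
ee_rot: [[0.001, -0.356, 0.934], [0.0, 0.934, 0.356], [-1.0, -0.0, 0.002]]
force: [0.1, -1.0, 0.0]
finger_gap: -0.0
```

```bash
python3 - <<'E'
from go import *
import cv2
for n in('top','scene'):
    im=snapshot(n); cv2.imwrite(f"pics/{n}1.png",im[:,:,::-1])
    c=im[135:305,195:415] if n=='top' else im[110:260,200:340]
    cv2.imwrite(f"pics/{n}1c.png",cv2.resize(cv2.convertScaleAbs(c[:,:,::-1],alpha=1.6),None,fx=3.5,fy=3.5))
rel((85,-10,86))
E
```

```text
t 2.2 pos [0.5759 0.082  0.1341] F [-0.27 -0.71  0.79] gap 0.0001 xdir [-0.01  -0.002 -1.   ]
target [0.5793 0.0812 0.0838] shift [ 0.0034 -0.0008 -0.0503] turn -0.001
TCP in photometer mm [ 82.1  -8.1 136.3]
```

View pics/scene1c.png

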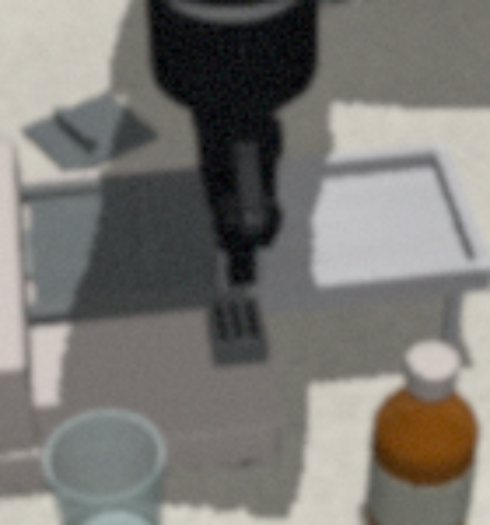

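View pics/top1c.png

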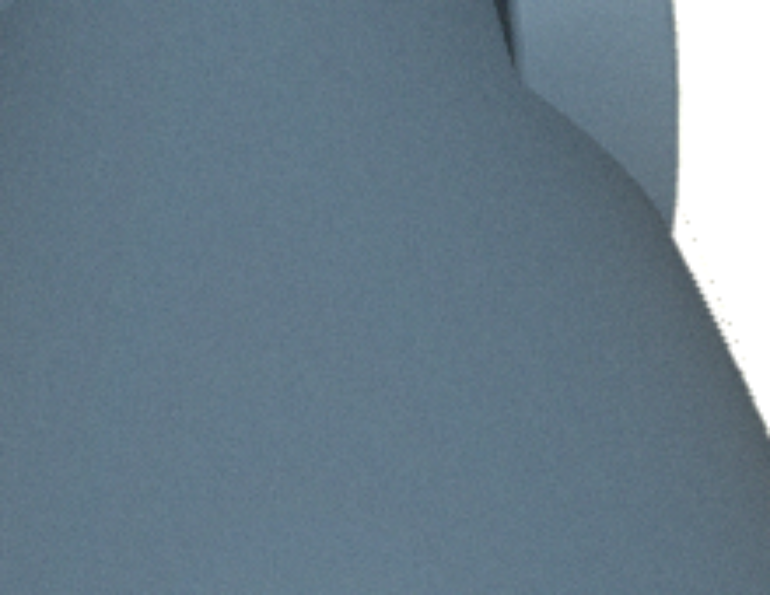

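The scene view shows the closed fingertips just above the tab, at crop (240,275) against the tab at (238,330). I'll centre and come down slowly.

>>> {"method": "drive_tool", "body": {"steps": "0 0.003 -0.001 -0.006 0 0 0; 0 0.003 -0.001 -0.012 0 0 0; 0 0.003 -0.001 -0.018 0 0 0; 0 0.003 -0.001 -0.022 0 0 0; 0 0.003 -0.001 -0.024 0 0 0; 0 0.003 -0.001 -0.026 0 0 0; 0 0.003 -0.001 -0.028 0 0 0; 0 0.003 -0.001 -0.029 0 0 0; 0 0.003 -0.001 -0.030 0 0 0; 0 0.003 -0.001 -0.030 0 0 0"}}

```text
t: 3.2
position: [0.5789, 0.081, 0.1041]
ee_rot: [[-0.01, -0.352, 0.936], [-0.002, 0.936, 0.352], [-1.0, 0.002, -0.01]]
force: [0.3, -0.6, 0.9]
finger_gap: -0.0001
```

```bash
python3 - <<'E'
from go import *
rel((85,-10,86))
E
```

```text
t 3.2 pos [0.5789 0.081  0.1041] F [ 0.32 -0.56  0.85] gap -0.0001 xdir [-0.01  -0.002 -1.   ]
target [0.5793 0.0812 0.0838] shift [ 0.0004  0.0002 -0.0203] turn -0.001
TCP in photometer mm [ 84.5 -10.1 106.3]
```

>>> {"method": "drive_tool", "body": {"steps": "0 0 0 -0.001 0 0 0; 0 0 0 -0.002 0 0 0; 0 0 0 -0.003 0 0 0; 0 0 0 -0.004 0 0 0; 0 0 0 -0.005 0 0 0; 0 0 0 -0.006 0 0 0; 0 0 0 -0.006 0 0 0; 0 0 0 -0.006 0 0 0; 0 0 0 -0.006 0 0 0; 0 0 0 -0.006 0 0 0"}}

```text
t: 4.2
position: [0.5791, 0.081, 0.0987]
ee_rot: [[-0.01, -0.352, 0.936], [-0.002, 0.936, 0.352], [-1.0, 0.002, -0.01]]
force: [-3.1, -0.3, 10.6]
finger_gap: 0.0
```

>>> {"method": "drive_tool", "body": {"steps": "0 0 0 -0.001 0 0 0; 0 0 0 -0.0015 0 0 0; 0 0 0 -0.0015 0 0 0; 0 0 0 -0.0015 0 0 0; 0 0 0 -0.0015 0 0 0; 0 0 0 -0.0015 0 0 0; 0 0 0 -0.0015 0 0 0; 0 0 0 -0.0015 0 0 0; 0 0 0 -0.0015 0 0 0; 0 0 0 -0.0015 0 0 0"}}

```text
t: 5.2
position: [0.5791, 0.081, 0.0985]
ee_rot: [[-0.009, -0.352, 0.936], [-0.002, 0.936, 0.352], [-1.0, 0.002, -0.009]]
force: [-8.5, -0.8, 21.0]
finger_gap: -0.0005
```

```bash
python3 - <<'E'
from go import *
import cv2
im=snapshot('scene'); c=im[110:260,145:345]
cv2.imwrite(f"pics/scene2c.png",cv2.resize(cv2.convertScaleAbs(c[:,:,::-1],alpha=1.6),None,fx=4,fy=4))
rel((85,-10,86))
E
```

```text
t 5.25 pos [0.5792 0.081  0.0985] F [-8.29 -1.89 20.55] gap 0.0003 xdir [-0.009 -0.002 -1.   ]
target [0.5793 0.0812 0.0838] shift [ 0.0002  0.0002 -0.0147] turn -0.001
TCP in photometer mm [ 84.8 -10.1 100.7]
```

View pics/scene2c.png

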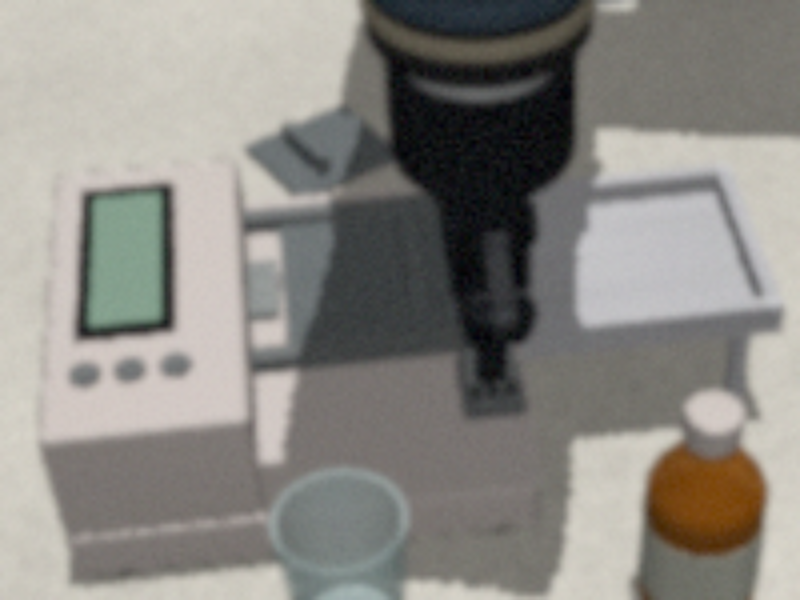

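The cover has sprung loose. Its rear edge moved from crop x≈250 to ≈285, about 15 mm, and the sample well now shows. The tab is on its hard stop with 20 N on it. I'll lift off, then go behind the ridge.

>>> {"method": "drive_tool", "body": {"steps": "0 0 0 0.010 0 0 0; 0 0 0 0.025 0 0 0; 0 0 0 0.040 0 0 0; 0 0 0 0.050 0 0 0; 0 0 0 0.050 0 0 0; 0 0 0 0.050 0 0 0; 0 0 0 0.050 0 0 0; 0 0 0 0.050 0 0 0; 0 0 0 0.050 0 0 0; 0 0 0 0.050 0 0 0"}}

```text
t: 6.25
position: [0.579, 0.081, 0.1482]
ee_rot: [[-0.009, -0.352, 0.936], [-0.002, 0.936, 0.352], [-1.0, 0.002, -0.009]]
force: [-0.9, 0.1, -0.9]
finger_gap: 0.0004
```

```bash
python3 - <<'E'
from go import *
rel((0,-60,103.2))
E
```

```text
t 6.25 pos [0.579  0.081  0.1482] F [-0.9   0.13 -0.86] gap 0.0004 xdir [-0.009 -0.002 -1.   ]
target [0.5173 0.0045 0.101 ] shift [-0.0617 -0.0765 -0.0472] turn -0.001
TCP in photometer mm [ 84.6 -10.1 150.4]
```

>>> {"method": "drive_tool", "body": {"steps": "0 -0.012 -0.015 0 0 0 0; 0 -0.025 -0.031 0 0 0 0; 0 -0.037 -0.046 0 0 0 0; 0 -0.049 -0.061 0 0 0 0; 0 -0.062 -0.0765 0 0 0 0; 0 -0.062 -0.0765 0 0 0 0; 0 -0.062 -0.0765 -0.010 0 0 0; 0 -0.062 -0.0765 -0.020 0 0 0; 0 -0.062 -0.0765 -0.025 0 0 0; 0 -0.062 -0.0765 -0.025 0 0 0"}}

```text
t: 7.25
position: [0.5165, 0.0049, 0.1219]
ee_rot: [[-0.011, -0.353, 0.936], [-0.002, 0.936, 0.353], [-1.0, 0.002, -0.011]]
force: [0.0, -0.0, 0.3]
finger_gap: 0.0001
```

```bash
python3 - <<'E'
from go import *
import cv2
im=snapshot('scene'); c=im[110:260,145:345]
cv2.imwrite(f"pics/scene3c.png",cv2.resize(cv2.convertScaleAbs(c[:,:,::-1],alpha=1.6),None,fx=4,fy=4))
rel((0,-60,103.2))
E
```

```text
t 7.3 pos [0.5168 0.0048 0.1225] F [0.29 0.44 0.69] gap 0.0001 xdir [-0.01  -0.002 -1.   ]
target [0.5173 0.0045 0.101 ] shift [ 0.0005 -0.0003 -0.0215] turn -0.0015
TCP in photometer mm [ -0.3 -59.6 124.7]
```

View pics/scene3c.png

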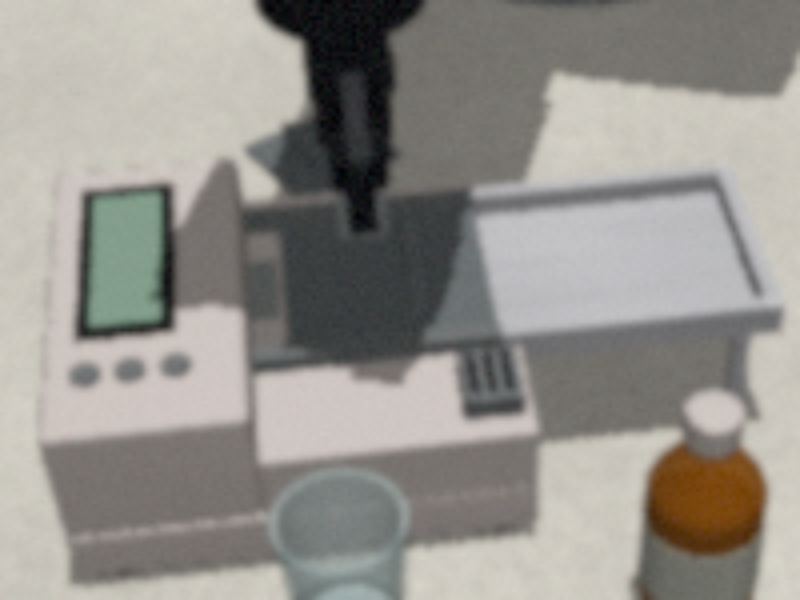

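The cover's front edge now reaches the seat's edge. The fingers, at about (365,225), are on the display side of the ridge at about (410,270). I'm going down beside it.

>>> {"method": "drive_tool", "body": {"steps": "0 0 0 -0.005 0 0 0; 0 0 0 -0.010 0 0 0; 0 0 0 -0.014 0 0 0; 0 0 0 -0.018 0 0 0; 0 0 0 -0.020 0 0 0; 0 0 0 -0.0215 0 0 0; 0 0 0 -0.0215 0 0 0; 0 0 0 -0.0215 0 0 0; 0 0 0 -0.0215 0 0 0; 0 0 0 -0.0215 0 0 0"}}

```text
t: 8.3
position: [0.5169, 0.0048, 0.1012]
ee_rot: [[-0.01, -0.352, 0.936], [-0.002, 0.936, 0.352], [-1.0, 0.002, -0.01]]
force: [-0.5, 0.0, -0.4]
finger_gap: -0.0001
```

```bash
python3 - <<'E'
from go import *
rel((0,50,103.2))
rel((0,68,103.2))
print(d['R'])
E
```

```text
t 8.3 pos [0.5169 0.0048 0.1012] F [-0.47  0.04 -0.42] gap -0.0001 xdir [-0.01  -0.002 -1.   ]
target [0.4787 0.1075 0.101 ] shift [-0.0382  0.1027 -0.0002] turn -0.0015
TCP in photometer mm [ -0.3 -59.6 103.4]
t 8.3 pos [0.5169 0.0048 0.1012] F [-0.47  0.04 -0.42] gap -0.0001 xdir [-0.01  -0.002 -1.   ]
target [0.4724 0.1244 0.101 ] shift [-0.0445  0.1196 -0.0002] turn -0.0015
TCP in photometer mm [ -0.3 -59.6 103.4]
[[ 0.93633893 -0.35109744  0.        ]
 [ 0.35109744  0.93633893  0.        ]
 [ 0.          0.          1.        ]]
```

>>> {"method": "drive_tool", "body": {"steps": "0 -0.0018 0.0047 0 0 0 0; 0 -0.0035 0.0094 0 0 0 0; 0 -0.0053 0.0140 0 0 0 0; 0 -0.0070 0.0187 0 0 0 0; 0 -0.0088 0.0234 0 0 0 0; 0 -0.0105 0.0281 0 0 0 0; 0 -0.0123 0.0328 0 0 0 0; 0 -0.0140 0.0375 0 0 0 0; 0 -0.0158 0.0421 0 0 0 0; 0 -0.0176 0.0468 0 0 0 0"}}

```text
t: 9.3
position: [0.4992, 0.052, 0.1012]
ee_rot: [[-0.01, -0.352, 0.936], [-0.002, 0.936, 0.352], [-1.0, 0.002, -0.01]]
force: [0.1, -0.8, -0.4]
finger_gap: 0.0001
```

```bash
python3 - <<'E'
from go import *
import cv2
im=snapshot('scene'); c=im[110:260,145:345]
cv2.imwrite(f"pics/scene4c.png",cv2.resize(cv2.convertScaleAbs(c[:,:,::-1],alpha=1.6),None,fx=4,fy=4))
rel((0,68,103.2))
E
```

```text
t 9.35 pos [0.4988 0.0526 0.1011] F [ 0.92  0.93 -0.36] gap -0.0001 xdir [-0.01  -0.001 -1.   ]
target [0.4724 0.1244 0.101 ] shift [-0.0265  0.0718 -0.0001] turn -0.0019
TCP in photometer mm [ -0.4  -8.5 103.3]
```

View pics/scene4c.png

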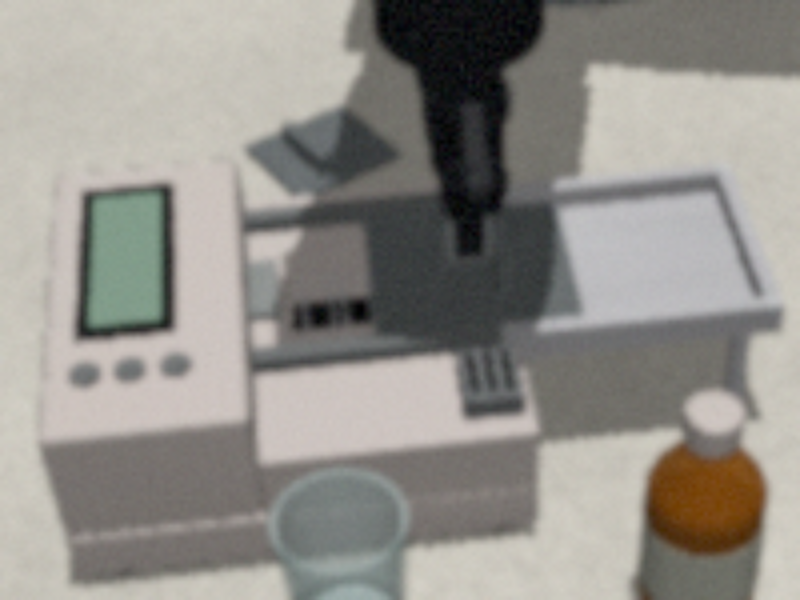

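The cover is sliding straight along the track and its rear edge is at crop x≈370. I'll keep pushing.

>>> {"method": "drive_tool", "body": {"steps": "0 -0.0018 0.0048 0 0 0 0; 0 -0.0035 0.0096 0 0 0 0; 0 -0.0053 0.0144 0 0 0 0; 0 -0.0071 0.0192 0 0 0 0; 0 -0.0089 0.0240 0 0 0 0; 0 -0.0106 0.0288 0 0 0 0; 0 -0.0124 0.0336 0 0 0 0; 0 -0.0142 0.0384 0 0 0 0; 0 -0.0160 0.0432 0 0 0 0; 0 -0.0177 0.0480 0 0 0 0"}}

```text
t: 10.35
position: [0.481, 0.1009, 0.1011]
ee_rot: [[-0.01, -0.353, 0.936], [-0.001, 0.936, 0.353], [-1.0, 0.003, -0.01]]
force: [0.8, -1.6, -0.0]
finger_gap: -0.0001
```

```bash
python3 - <<'E'
from go import *
import cv2
im=snapshot('scene'); c=im[110:260,145:345]
cv2.imwrite(f"pics/scene5c.png",cv2.resize(cv2.convertScaleAbs(c[:,:,::-1],alpha=1.6),None,fx=4,fy=4))
rel((0,68,103.2))
E
```

```text
t 10.4 pos [0.4808 0.1015 0.1011] F [-0.03 -0.   -0.02] gap 0.0003 xdir [-0.011 -0.001 -1.   ]
target [0.4724 0.1244 0.101 ] shift [-0.0085  0.0229 -0.0001] turn -0.0022
TCP in photometer mm [-1.000e-01  4.360e+01  1.033e+02]
```

View pics/scene5c.png

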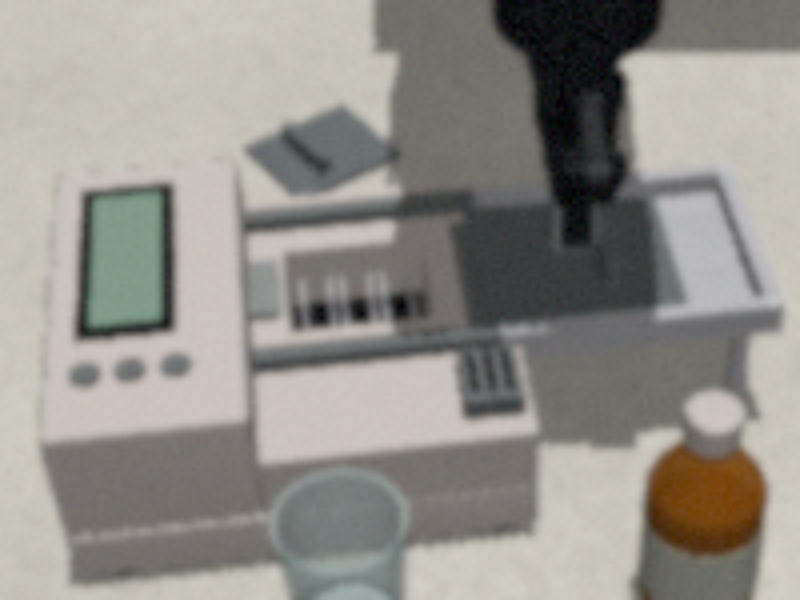

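The rear edge has about 6 mm of the seat left to clear. I'll push another 24 mm or so, which ends short of the end rim.

>>> {"method": "drive_tool", "body": {"steps": "0 -0.0011 0.0029 0 0 0 0; 0 -0.0021 0.0058 0 0 0 0; 0 -0.0032 0.0087 0 0 0 0; 0 -0.0043 0.0116 0 0 0 0; 0 -0.0053 0.0145 0 0 0 0; 0 -0.0064 0.0174 0 0 0 0; 0 -0.0075 0.0203 0 0 0 0; 0 -0.0085 0.0230 0 0 0 0; 0 -0.0085 0.0230 0 0 0 0; 0 -0.0085 0.0230 0 0 0 0"}}

```text
t: 11.4
position: [0.4723, 0.1246, 0.1011]
ee_rot: [[-0.011, -0.353, 0.935], [-0.001, 0.936, 0.353], [-1.0, 0.003, -0.01]]
force: [-0.4, -0.1, 0.2]
finger_gap: -0.0001
```

```bash
python3 - <<'E'
from go import *
import cv2
im=snapshot('scene'); c=im[110:260,145:345]
cv2.imwrite(f"pics/scene6c.png",cv2.resize(cv2.convertScaleAbs(c[:,:,::-1],alpha=1.6),None,fx=4,fy=4))
rel((0,68,103.2))
E
```

```text
t 11.45 pos [0.4723 0.1245 0.1011] F [-0.51  0.12 -0.33] gap -0.0 xdir [-0.011 -0.001 -1.   ]
target [0.4724 0.1244 0.101 ] shift [ 0.     -0.0002 -0.0001] turn -0.0023
TCP in photometer mm [  0.   68.2 103.3]
```

View pics/scene6c.png

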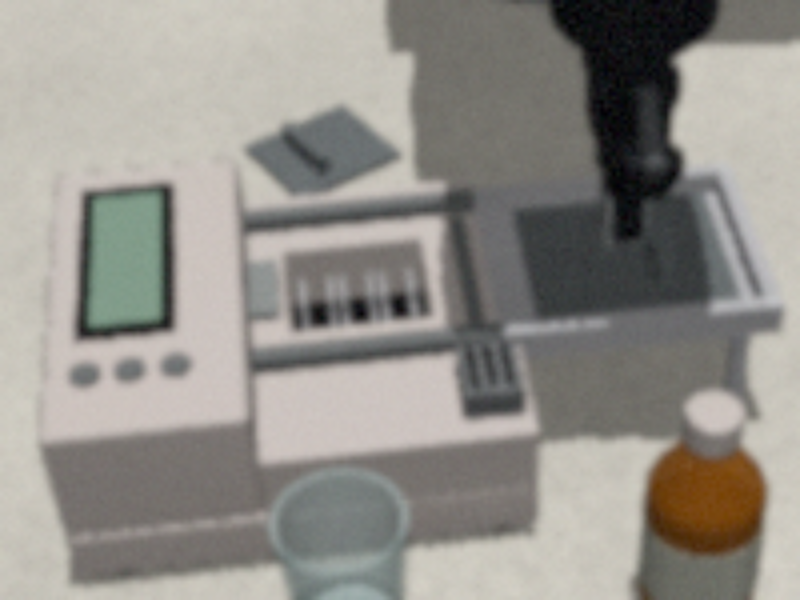

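The cover is off its seat and down in the tray, with its rear edge at crop x≈520, past the seat's edge at ≈490. I'll back off 6 mm, then rise and clear the view.

>>> {"method": "drive_tool", "body": {"steps": "0 0.001 -0.003 0 0 0 0; 0 0.002 -0.006 0 0 0 0; 0 0.002 -0.006 0 0 0 0; 0 0.002 -0.006 0.010 0 0 0; 0 0.002 -0.006 0.030 0 0 0; 0 0.002 -0.006 0.060 0 0 0; 0 0.002 -0.006 0.090 0 0 0; 0 0.002 -0.006 0.120 0 0 0; 0 0.002 -0.006 0.140 0 0 0; 0 0.002 -0.006 0.150 0 0 0"}}

```text
t: 12.45
position: [0.4749, 0.1187, 0.2536]
ee_rot: [[-0.008, -0.353, 0.936], [-0.0, 0.936, 0.353], [-1.0, 0.003, -0.007]]
force: [0.6, -0.7, -0.1]
finger_gap: 0.0001
```

>>> {"method": "drive_tool", "body": {"steps": "0 -0.010 -0.036 0 0 0 0; 0 -0.020 -0.072 0 0 0 0; 0 -0.030 -0.108 0 0 0 0; 0 -0.040 -0.144 0 0 0 0; 0 -0.050 -0.180 0 0 0 0; 0 -0.060 -0.216 0 0 0 0; 0 -0.070 -0.252 0 0 0 0; 0 -0.080 -0.288 0 0 0 0; 0 -0.090 -0.320 0 0 0 0; 0 -0.100 -0.350 0 0 0 0"}}

```text
t: 13.45
position: [0.374, -0.2326, 0.2534]
ee_rot: [[-0.008, -0.353, 0.936], [0.0, 0.936, 0.353], [-1.0, 0.003, -0.008]]
force: [-0.6, -0.1, -0.2]
finger_gap: -0.0
```

```bash
python3 - <<'E'
from ov import *
for n in('top','scene'):
    cv2.imwrite(f"pics/{n}7.png",snapshot(n)[:,:,::-1])
d=np.load('pose.npz'); print(state()['t'],state()['force'],state()['position'])
overlay('top','pics/top7.png',d['R'],d['t'],'pics/ovt7.png',(140,120,415,320),2.9,69,66)
overlay('scene','pics/scene7.png',d['R'],d['t'],'pics/ovs7.png',(145,130,395,280),3.2,69,66)
E
```

```text
13.55 [ 0.37749145 -0.03321935 -0.44725328] [ 0.37361911 -0.23378858  0.25325732]
```

View pics/ovt7.png

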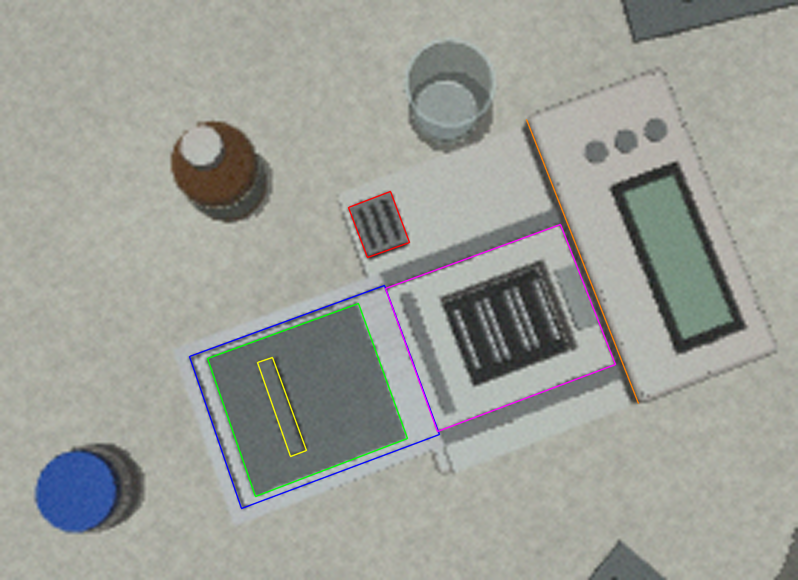

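View pics/ovs7.png

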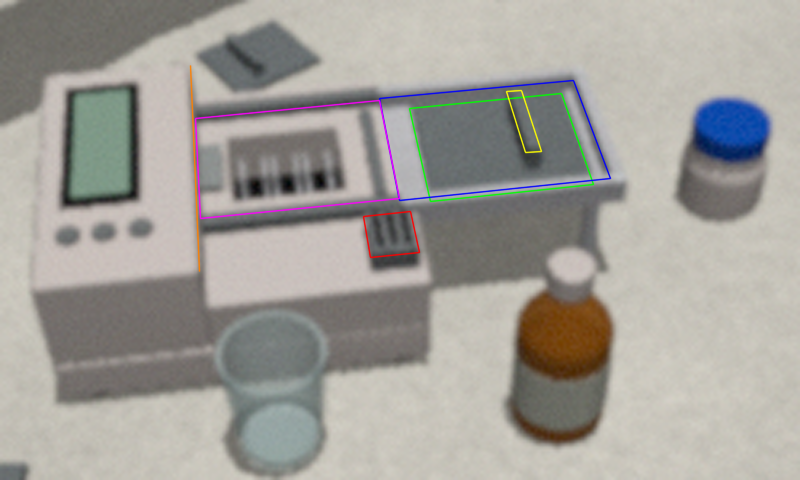

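The drawn model of the cover lying in the tray at y≈69 matches both views. There is a strip of tray floor around it, the tab is out again, and the bottle, beaker and jar haven't moved. I'm handing in.

```bash
python3 - <<'E'
from cell import *
print(close_job())
E
```

```text
the job is handed in; nothing more can be done
None
```

The cover is off its seat and lies flat in the lay-off tray. I handed the job in at about 13.6 s, and no verdict was reported.

- **What I did:** I pressed the snap tab to its hard stop with the closed fingertips, at about 21 N. The cover sprung loose by about 15 mm. I then pushed it by its ridge along +y, with only a few newtons of force, until it dropped into the tray. I backed off, rose and moved clear.
- **Last checks:** Both cameras show the cover at about y = 69 mm, inside the rims, with tray floor visible at the edges. The tab is out again, the arm is touching nothing, and the bottle, beaker and jar look unmoved by eye.
- **Disagreement:** The fitted photometer pose was 1–3 pixels (about 2–3 mm) off in the scene view and sat about 2 mm low in height. The tab's hard stop put the bench within about 0.5 mm of zero, so I used that for the push height.

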